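# Pack a spares tin and lift off its outer lid for the packing slip

## Task

Drop the label-reel hub into the open round tin, then close the tin: carry over the two nested lids together, by the knob of the inner lid, and lower them onto the tin until both are fully seated. Then let go of the knob, take the outer lid by the collar round its hole and lift it alone, the inner lid staying seated on the tin, so that a packing slip can be laid in between: finish while holding the outer lid level, about 10 cm straight above where it sat. Leave the tin where it stands and do not disturb the parcel, the label roll or the tape roll.

Things in the scene. Friction and masses are not known exactly. Their poses are not given: they have to be found in the camera images.
- tin: Open round tin of bare steel, standing loose on the bench (about 0.45 kg): outside diameter 124 mm, height 75 mm, wall and floor 3 mm (mouth 118 mm across). Origin at the centre of its underside, z up; its rim is at z = 75 mm.
- inner_lid: Inner lid, aluminium, 0.15 kg, round, z up, origin at the centre of its underside. Plug 111 mm across (102 at the bottom) from z = 0 to 12 mm, drops into the tin's mouth; flange 129 mm across, z = 12 to 16, rests on the tin's rim. Starts on the bench under the outer lid, only its knob showing. Seated on the tin, its origin is 63 mm above the tin's origin.
- knob (a point): Middle of the inner lid's round black knob, on the axis 55 mm above the inner lid's origin. Knob 22 mm across, from z = 40 to 70 mm of the inner lid, on a 14 mm stem; it stands up through the hole of the outer lid. Lifting it carries both lids.
- outer_lid: Outer lid, round steel cap, 0.14 kg, 138 mm across, loose on the inner lid's flange (2 mm sideways play). z up, origin at the centre of its lower edge. Skirt 133 mm inside, z = 0 to 13 mm, goes round the outside of the tin; flat top z = 13 to 16. Its origin is 3 mm above the inner lid's when nested, 66 mm above the tin's when seated on the tin. Lifted, it leaves the inner lid.
- collar (a point): Middle of the outer lid's upstanding collar, on the axis 24 mm above the outer lid's origin. Collar round, 50 mm outside, hole 40 mm, from z = 16 to 32 mm of the outer lid; gripped from outside, below the knob. Nested, the knob's top stands 35 mm above the collar's top.
- hub: Label-reel hub, grey plastic, 60 g, standing on the bench: a disc foot 40 mm across and 5 mm thick with a round stem 24 mm across up to z = 38 mm. Origin at the centre of its underside, z up at the start. It may come to rest in the tin any way up.
- hub_mid (a point): The middle of the hub, on its axis 19 mm above its underside.
- label_roll: Bystander: roll of white labels standing on end, 90 mm across, 60 mm high, origin at the centre of its underside.
- parcel: Bystander: small closed brown cardboard parcel, 90 x 120 x 55 mm, origin at the centre of its underside.
- tape_roll: Bystander: roll of brown packing tape lying flat, 100 mm across, 48 mm high, origin at the centre of its underside.

How it is judged (in metres and radians):
On the way, in this order (a step that is already met when the one before it is completed fails the run):
1. the hub lies in the tin, let go (z of hub_mid in the frame of tin between 0.005 and 0.058 m and horizontal distance between hub_mid and tin below 0.058 m and contact force between the fingers and hub below 0.1 N), for 0.2 s.
2. both lids are seated together on the tin, the hub inside, and the knob is let go (z of hub_mid in the frame of tin between 0.005 and 0.058 m and horizontal distance between hub_mid and tin below 0.058 m and z of inner_lid in the frame of tin between 0.059 and 0.0665 m and horizontal distance between inner_lid and tin below 0.009 m and angle between the z axis of each of inner_lid, outer_lid and the z axis of tin, either way round below 0.05 rad and z of outer_lid in the frame of tin between 0.062 and 0.07 m and contact force between the fingers and inner_lid below 0.1 N), for 0.2 s.
At the end, for the whole second after the job is handed in: Fingers hold the outer lid still, level (0.15 rad), 70-140 mm above where it sat, within 40 mm of the tin axis, touching nothing else; inner lid untouched, seated on the tin (4 mm height, 9 mm sideways, 0.05 rad); hub in the tin; tin upright, within 40 mm of its start (z of hub_mid in the frame of tin between 0.005 and 0.058 m and horizontal distance between hub_mid and tin below 0.058 m and z of inner_lid in the frame of tin between 0.059 and 0.0665 m and horizontal distance between inner_lid and tin below 0.009 m and angle between the z axis of inner_lid and the z axis of tin, either way round below 0.05 rad and z of outer_lid in the frame of tin between 0.136 and 0.206 m and horizontal distance between outer_lid and tin below 0.04 m and angle between outer_lid's own z axis and vertical below 0.15 rad and linear speed of outer_lid below 0.03 m/s and contact force between the fingers and outer_lid above 1 N and contact force between each of outer_lid, the arm, the fingers and inner_lid below 0.2 N and contact force between outer_lid and tin below 0.2 N and angle between tin's own z axis and vertical below 0.05 rad and distance of tin from where it was at the start of the episode below 0.04 m and linear speed of inner_lid below 0.02 m/s); the arm keeps its last pose, push and grip.
It fails at once if the outer lid is parted from the inner lid while the inner lid is not seated on the tin (z of outer_lid in the frame of inner_lid above 0.015 m and not (z of inner_lid in the frame of tin between 0.059 and 0.0665 m and horizontal distance between inner_lid and tin below 0.009 m and angle between the z axis of inner_lid and the z axis of tin, either way round below 0.05 rad)).
It fails at once if the tin is pushed more than 40 mm or tipped (distance of tin from where it was at the start of the episode above 0.04 m or angle between tin's own z axis and vertical above 0.3 rad).
It fails at once if the label roll, the parcel or the tape roll is moved more than 20 mm (distance of any of label_roll, parcel, tape_roll from where it was at the start of the episode above 0.02 m).
It also fails if it takes over 72 s, if anything falls off the work surface, if the arm or the gripper's body presses on something with over 40 N, if the wrist force passes 120 N, or if a joint passes its speed limit or range.

## Robot

A 7-joint arm with a two-finger parallel gripper is mounted at the origin on the work surface. World frame = base frame: x ahead of the robot, y to its left, z up, the work surface at z = 0. Lengths are in mm, angles in rad, forces in N, time in s.
With the tool pointing down it reaches from about 400 to 900 mm from the base axis. Payload 5.6 kg.
Tool frame: the origin (TCP) lies between the finger pads; the fingertips stand robot.finger_overhang ahead of it and the grasp point (between the pads) lies 3 mm ahead of it (robot.finger_overhang is the distance from the TCP to the fingertips, in mm); z points along the fingers, y is the line along which they close (so a half turn about z gives the same grasp; the last joint's range is limited). The gripper opens to 92 mm and grips with 3 to 60 N. Pads are 20 mm wide; open, the fingers measure 128 mm over their backs; the gripper's body (75 mm by 189 mm) begins 69 mm behind the grasp point.
Start: joints at [1.216, 0.468, -0.012, 1.603, 0.006, 1.071, -0.056], TCP at [199.361, -618.679, 236.592] pointing down, gripper open.
Joint ranges: [-2.53, 2.53], [-0.31, 2.02], [-1.57, 1.55], [0.28, 2.44], [-1.29, 4.43], [0.15, 1.84], [-2.92, 2.92]. Speed limits (rad/s): [2.57, 2.57, 3.14, 3.14, 3.14, 3.14, 3.14].

## Interface

Orientations are given as a rotation vector (axis times angle).
In Python, from cell import robot, camrig, job_done gives the robot as it stands (robot), with the cameras (camrig) and the job as plain functions. Calls block until the motion is done:
- robot.movep(position, orientation): joint-space move of the TCP to a pose.
- robot.servo_line(position, feed=150, rotation=None): straight line of the TCP; rotation=None keeps the orientation; feed is the mean speed in mm/s.
- robot.goto_joints(angles): joint-space move.
- robot.grip(opening, newtons=None): opening from 0.0 (shut) to 1.0 (fully open); newtons is the grip in N (None keeps the last); returns when the fingers have stopped.
- robot.hold(seconds).
- robot.ik(position, orientation): joint angles nearest the present ones, or None.
- camrig.read_camera(name): name is "scene" or "top"; returns the picture (480x640x3 uint8, red, green, blue); there is no depth.
- camrig.camera_info(name): a dict with "camera_matrix" (3x3 intrinsics, pixels), "R" (3x3) and "t" (3): a world point X has camera coordinates R X + t. Camera axes: x right, y down, z forward; pixel columns grow to the right and rows downward; lengths in mm; the calibration is good to about 2 mm. A picture is of the moment at which its call begins. camera_info takes no time and is no camera call.
A pose or a line that the arm cannot do raises robot.IKError and nothing moves.
- job_done(): hands the job in; it is judged then, once.
Readings, each from a call of its own:
- robot.read_t(): time.
- robot.read_joints(): joint angles.
- robot.read_joint_velocities(): joint speeds.
- robot.read_joint_torque(): joint torques, N m.
- robot.read_tcp_pos(): TCP position.
- robot.read_tcp_rot(): TCP orientation.
- robot.read_contact_force(): force on the tool from outside, world axes, zero at the start.
- robot.read_wrist_torque(): the same for the moment, N m.
- robot.read_grip_width(): opening from 0.0 (shut) to 1.0 (fully open).
- robot.read_grip_force(): force on a finger pad.
Only numpy, scipy, OpenCV 4.12 (cv2) and the standard library are available. Lean on these libraries where they do the work, as an engineer would, in place of code of your own. Each camera call takes 0.05 s, during which the arm holds its last target. There are 200 camera calls.

## Working session

There is one attempt and no reset: what is moved stays moved. The work goes in short steps, each a Python script; the robot and the scene stay as the last script left them, time stands still between calls to the robot, and variables do not carry over. Pictures are saved under pics/ and viewed, at most 10 in all, crops included, and the job is handed in when it is done.

```bash
mkdir -p pics; ls
python3 - <<'E'
from cell import robot, camrig, job_done
import cv2, numpy as np
for n in("top","scene"):
    cv2.imwrite(f"pics/{n}0.png",camrig.read_camera(n)[:,:,::-1])
    c=camrig.camera_info(n); print(n,np.array(c["camera_matrix"]).round(1).tolist(),np.array(c["R"]).round(4).tolist(),np.array(c["t"]).round(1).tolist())
print(robot.finger_overhang,robot.read_tcp_rot(),robot.read_t(),robot.read_grip_width())
E
```

```text
cell.py
pics
top [[439.0, 0.0, 315.1], [0.0, 439.0, 240.6], [0.0, 0.0, 1.0]] [[0.0103, -0.9999, -0.0096], [-0.9821, -0.0084, -0.1879], [0.1878, 0.0113, -0.9821]] [19.4, 608.6, 638.3]
scene [[452.1, 0.0, 327.6], [0.0, 452.1, 249.7], [0.0, 0.0, 1.0]] [[0.1075, 0.9941, -0.0164], [0.7234, -0.0896, -0.6846], [-0.682, 0.0617, -0.7288]] [-90.0, -404.5, 1283.9]
22.0 [-3.10200330e+00 -4.87458507e-01  5.81824917e-04] 0.1 1.0011547135556462
```

View pics/top0.png

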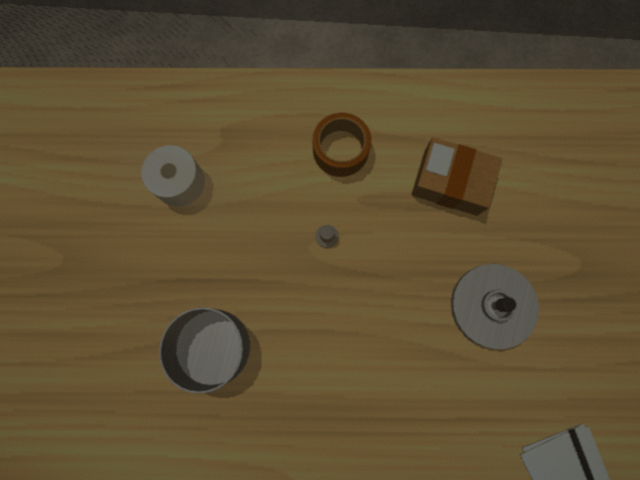

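View pics/scene0.png

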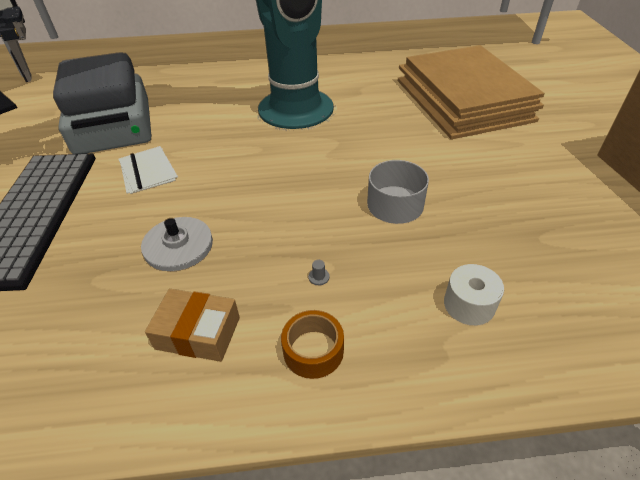

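The top view shows the tin at about (205,350), the lids at (495,307) with the knob at (506,304), the hub at (327,236), the tape at (342,145), the label roll at (170,172) and the parcel at (458,175). The scene view agrees: tin (397,190), lids (177,242), hub (318,272). Next I match silhouettes in both cameras.

```bash
cat > vis.py <<'E'
import cv2, numpy as np
from scipy.optimize import least_squares
from cell import robot, camrig, job_done
A=np.linspace(0,2*np.pi,90)
def ring(d,z): return np.c_[d/2*np.cos(A),d/2*np.sin(A),0*A+z]
M={"tin":[(124,0),(124,75)],"lid":[(138,3),(138,19),(50,35),(22,55-15),(22,70)],"hub":[(40,0),(40,5),(24,38)],"label_roll":[(90,0),(90,60)],"tape_roll":[(100,0),(100,48)]}
def proj(c,P):
    q=(P@np.array(c["R"]).T+np.array(c["t"]))@np.array(c["camera_matrix"]).T
    return q[:,:2]/q[:,2:]
def cen(h):
    m=cv2.moments(h); return np.array([m["m10"]/m["m00"],m["m01"]/m["m00"]]),m["m00"]
def hull(c,name,xy,z0=0):
    P=np.vstack([ring(*r) for r in M[name]])+[*xy,z0]
    return cv2.convexHull(proj(c,P).astype(np.float32))
def seen(mask,px):
    n,l,s,ce=cv2.connectedComponentsWithStats(mask)
    k=min((i for i in range(1,n) if s[i,4]>60),key=lambda i:np.hypot(*(ce[i]-px)))
    ys,xs=np.nonzero(l==k)
    h=cv2.convexHull(np.c_[xs,ys].astype(np.float32))
    return h
def locate(c,name,h):
    f=lambda xy:cen(hull(c,name,xy))[0]-cen(h)[0]
    s=least_squares(f,[600,0],diff_step=1e-3)
    return s.x, cen(h)[1], cen(hull(c,name,s.x))[1]
E
python3 - <<'E'
from vis import *
px={"top":{"tin":(205,350),"lid":(495,307),"hub":(327,236)},"scene":{"tin":(397,190),"lid":(177,242),"hub":(318,272)}}
vis=[]
for cam in px:
    im=cv2.imread(f"pics/{cam}0.png"); c=camrig.camera_info(cam)
    hsv=cv2.cvtColor(im,cv2.COLOR_BGR2HSV); mask=((hsv[:,:,1]<60)*255).astype(np.uint8)
    for n,p in px[cam].items():
        h=seen(mask,p); xy,a,b=locate(c,n,h); print(cam,n,xy.round(1),"areas",a,round(b))
        cv2.polylines(im,[np.int32(h)],1,(0,0,255)); cv2.polylines(im,[np.int32(hull(c,n,xy).round())],1,(0,255,0))
    vis.append(im)
    cv2.imwrite(f"pics/{cam}_fit.png",im)
t,s=vis
cv2.imwrite("pics/fit.png",np.vstack([cv2.resize(t[200:400,150:550],None,fx=2,fy=1.5)[:300],cv2.resize(s[150:300,130:450],(800,300))]))
E
```

```text
top tin [442.1   0. ] areas 5862.5 5706
top lid [ 511.5 -269.4] areas 5700.0 5966
top hub [628.5   0. ] areas 293.0 431
scene tin [454.7   0. ] areas 3187.0 3432
scene lid [504.2   0. ] areas 2947.5 2827
scene hub [631.2   0. ] areas 370.5 432
```

View pics/fit.png

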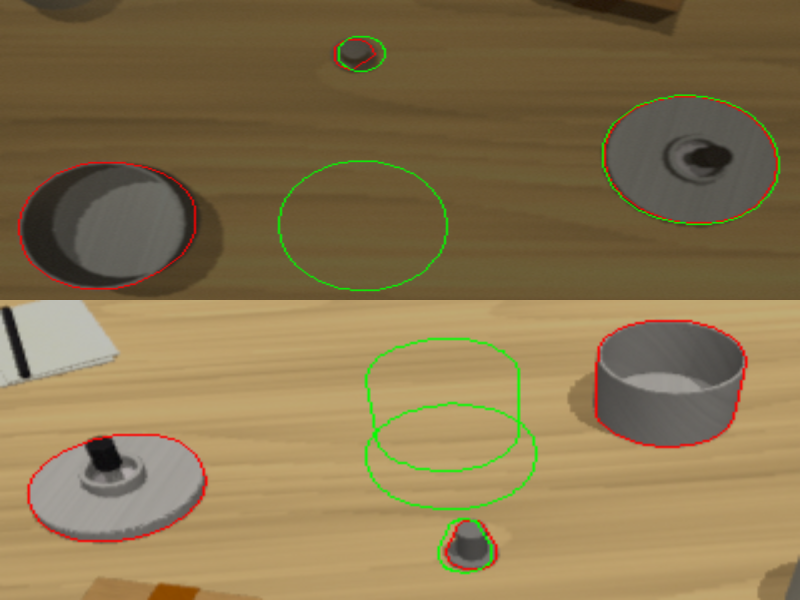

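The red outlines are good, but the solver stalled at y = 0 because of its relative step. I'll fix the start point, drop the knob from the lid model and segment in Lab.

```bash
sed -i 's/\[600,0\],diff_step=1e-3/[600,50],x_scale=100,diff_step=1e-2/; s/,(50,35),(22,55-15),(22,70)//' vis.py
python3 - <<'E'
from vis import *
px={"top":{"tin":(205,350),"lid":(495,307),"hub":(327,236),"label_roll":(170,172)},"scene":{"tin":(397,190),"lid":(177,242),"hub":(318,272),"label_roll":(472,294)}}
vis=[]
for cam in px:
    im=cv2.imread(f"pics/{cam}0.png"); c=camrig.camera_info(cam)
    lab=cv2.cvtColor(im,cv2.COLOR_BGR2LAB); mask=((lab[:,:,2]<137)*255).astype(np.uint8)
    mask=cv2.morphologyEx(mask,cv2.MORPH_OPEN,np.ones((3,3),np.uint8))
    for n,p in px[cam].items():
        h=seen(mask,p); xy,a,b=locate(c,n,h); print(cam,n,xy.round(1),"areas",a,round(b))
        cv2.polylines(im,[np.int32(h)],1,(0,0,255)); cv2.polylines(im,[np.int32(hull(c,n,xy).round())],1,(0,255,0))
    vis.append(im)
t,s=vis
cv2.imwrite("pics/fit2.png",np.vstack([cv2.resize(t[200:400,150:550],None,fx=2,fy=1.5)[:300],cv2.resize(s[150:300,130:450],(800,300))]))
c=camrig.camera_info("top")
for n,xy in{"tape":None}.items():pass
E
```

```text
top tin [439.7 193.3] areas 5925.5 6178
top lid [ 511.4 -268.9] areas 5715.0 5966
top hub [633.7   6.7] areas 189.0 430
top label_roll [730.7 275.3] areas 2142.5 2983
scene tin [444.5 191.2] areas 3128.0 3324
scene lid [ 515.7 -269.3] areas 2906.5 3078
scene hub [631.2   5.2] areas 361.5 431
scene label_roll [723.6 265.5] areas 2585.5 2924
```

View pics/fit2.png

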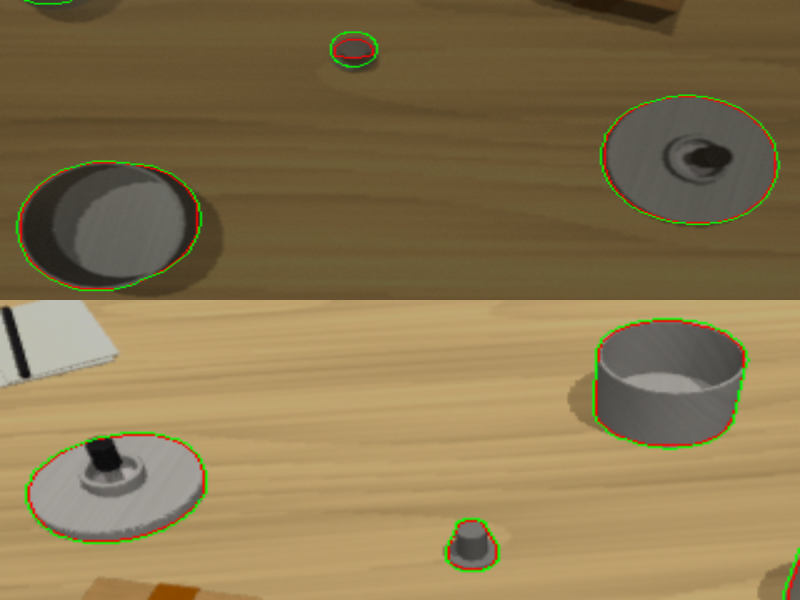

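The fits now agree to within a few mm, and sizes and reach are plausible: tin ≈ (442,192), lids ≈ (513.5,-269), hub ≈ (631,5.5). The two cameras differ in x by the same 4–5 mm for both tin and lids, so the relative offset is good. Next I pick the hub.

```bash
cat > arm.py <<'E'
from cell import robot, camrig, job_done
import numpy as np
D=[np.pi,0,0]
def st(m=""):
    print(m,"t",round(robot.read_t(),2),"tcp",np.round(robot.read_tcp_pos(),1),"w",round(robot.read_grip_width()*92,1),"gf",round(robot.read_grip_force(),1),"F",np.round(robot.read_contact_force(),1))
E
python3 - <<'E'
from arm import *
for p in([631,5.5,32],[442,192,38],[442,192,200],[513,-269,61],[442,192,205]):
    q=robot.ik(p,D); print(p,None if q is None else np.round(q,2))
robot.movep([631,5.5,110],D); st("above")
robot.servo_line([631,5.5,32],feed=120); st("down")
robot.grip(0.0,20); st("grip")
robot.servo_line([631,5.5,140],feed=150); st("up")
E
```

```text
[631, 5.5, 32] [ 0.1   0.71 -0.21  1.76  0.22  0.7  -1.81]
[442, 192, 38] [-0.03  0.59 -0.55  2.1   0.54  0.59 -2.53]
[442, 192, 200] [ 0.39  0.45 -1.06  1.99  0.48  0.98 -2.48]
[513, -269, 61] [ 0.5   0.59 -0.1   1.89  0.09  0.67 -1.22]
[442, 192, 205] [ 0.4   0.45 -1.07  1.99  0.47  0.98 -2.47]
above t 2.82 tcp [631.2   4.2 110.1] w 92.2 gf 0.0 F [-0.6  0.7  0.7]
down t 3.62 tcp [631.5   5.6  32.5] w 92.0 gf 0.0 F [ 0.7  0.  -0. ]
grip t 4.65 tcp [631.    5.5  32. ] w 23.0 gf 20.0 F [ 0.1  0.  -0.3]
up t 5.52 tcp [630.2   5.3 139.1] w 23.4 gf 20.0 F [ 0.1 -0.1 -0.2]
```

Run:
```python
from arm import *
robot.movep([442,192,170],D); robot.hold(.2); st("above"); print(np.round(robot.read_joints(),2))
robot.servo_line([442,192,41],feed=100); st("down")
robot.grip(0.48); robot.hold(.3); st("open")
robot.servo_line([442,192,190],feed=150); robot.grip(1.0); st("up")
print(np.round(robot.read_joints(),2))
robot.movep([513.5,-269,150],D); st("lid"); print(np.round(robot.read_joints(),2))
import cv2
t=camrig.read_camera("top"); s=camrig.read_camera("scene")
cv2.imwrite("pics/top1.png",t[:,:,::-1]);cv2.imwrite("pics/scene1.png",s[:,:,::-1])
cv2.imwrite("pics/c1.png",np.hstack([cv2.resize(a[...,::-1],(400,400)) for a in(t[290:410,140:260],s[140:240,350:450])]))
```

```text
above t 6.76 tcp [442.9 191.1 169.7] w 23.5 gf 20.0 F [ 0.1  0.3 -1.4]
[-0.11  0.32 -0.43  2.04  0.18  0.82 -2.21]
down t 8.2 tcp [442.4 192.2  41.5] w 23.3 gf 20.0 F [-0.3 -1.  -0.9]
open t 8.99 tcp [442. 192.  41.] w 44.4 gf 0.0 F [ 0.5 -0.7 -0.5]
up t 10.96 tcp [442. 192. 190.] w 92.0 gf 0.0 F [0.6 0.5 0.6]
[-0.1   0.29 -0.44  2.03  0.16  0.86 -2.2 ]
lid t 12.67 tcp [ 514.2 -267.4  150.2] w 91.7 gf 0.0 F [ 0.6 -0.5  0.9]
[ 0.58  0.47 -0.21  1.84  0.12  0.85 -1.25]
```

View pics/c1.png

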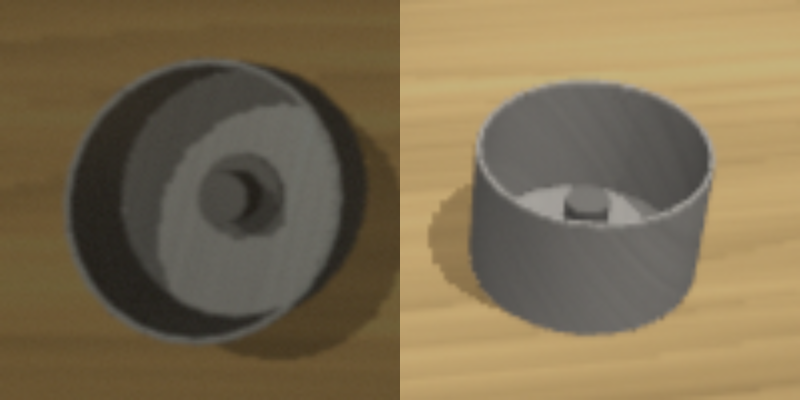

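The hub stands upright in the tin near the centre, at (240,195) in the left crop. Next I take the lids by the knob.

Run:
```python
from arm import *
robot.servo_line([513.5,-269,61],feed=100); st("down")
robot.grip(0.0,45); st("grip")
robot.servo_line([513.5,-269,190],feed=100); st("up")
robot.servo_line([442,192,190],feed=170); st("over")
robot.servo_line([442,192,155],feed=80); robot.hold(.3); st("at"); print(np.round(robot.read_joints(),2),robot.read_tcp_rot())
import cv2
t=camrig.read_camera("top"); s=camrig.read_camera("scene")
cv2.imwrite("pics/top2.png",t[:,:,::-1]);cv2.imwrite("pics/scene2.png",s[:,:,::-1])
cv2.imwrite("pics/c2.png",np.hstack([cv2.resize(a[...,::-1],(400,400)) for a in(t[270:430,120:280],s[100:240,330:470])]))
```

```text
down t 13.81 tcp [ 514.  -269.2   61.6] w 91.5 gf 0.0 F [ 0.1 -1.3  0.2]
grip t 14.88 tcp [ 513.5 -269.1   61. ] w 21.3 gf 45.0 F [ 0.2 -0.7 -0.4]
up t 16.32 tcp [ 513.1 -268.8  189.2] w 20.8 gf 45.0 F [-0.   0.4 -3.5]
over t 19.21 tcp [442.1 191.4 189.9] w 21.3 gf 45.0 F [ 0.1 -0.1 -2.7]
at t 20.09 tcp [442.2 192.1 155.4] w 21.4 gf 45.0 F [ 0.7  0.7 -3. ]
[-0.11  0.34 -0.44  2.05  0.2   0.79 -2.23] [-3.14137238e+00  5.89972196e-05 -1.29575683e-03]
```

View pics/c2.png

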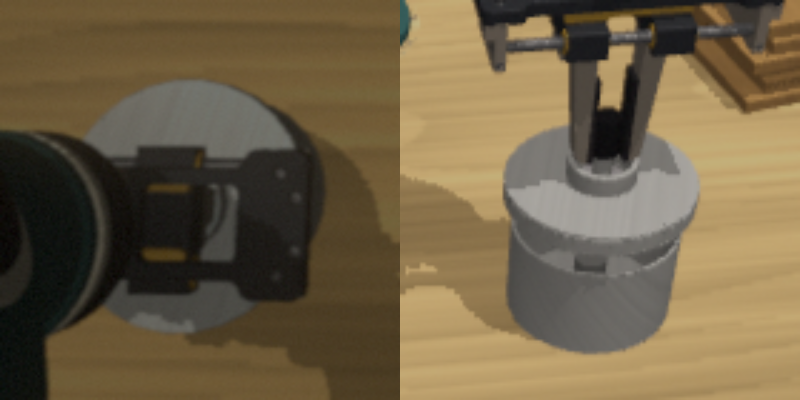

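The lids hang level-looking above the tin. I'll check alignment per camera by projecting the lid at that camera's own tin fit and comparing extents, so the calibration bias cancels.

Run:
```python
from vis import *
tin={"top":(439.7,193.3),"scene":(444.5,191.2)}
s=[]
for cam,(x0,x1,y0,y1) in {"top":(120,280,270,430),"scene":(330,470,100,240)}.items():
    im=cv2.imread(f"pics/{cam}2.png"); c=camrig.camera_info(cam)
    big=cv2.resize(im[y0:y1,x0:x1],(400,400),interpolation=cv2.INTER_CUBIC); f=400/(x1-x0)
    for ring_,col in(((138,113),(0,255,0)),((138,97),(255,255,0)),((124,75),(0,0,255)),((124,0),(0,0,255))):
        p=proj(c,ring(*ring_)+[*tin[cam],0]); print(cam,ring_,"u",p[:,0].min().round(1),p[:,0].max().round(1),"v",p[:,1].min().round(1),p[:,1].max().round(1))
        cv2.polylines(big,[np.int32(((p-[x0,y0]+.5)*f).round())],1,col)
    s.append(big)
cv2.imwrite("pics/c3.png",np.hstack(s))
```

```text
top (138, 113) u 143.5 242.3 v 301.1 403.0
top (138, 97) u 147.9 244.3 v 301.7 401.0
top (124, 75) u 158.3 242.0 v 307.1 393.4
top (124, 0) u 174.7 249.9 v 308.9 386.2
scene (138, 113) u 365.7 434.9 v 142.2 183.1
scene (138, 97) u 365.4 433.6 v 148.6 189.7
scene (124, 75) u 368.3 428.5 v 159.0 196.1
scene (124, 0) u 366.6 423.5 v 186.3 223.6
```

View pics/c3.png

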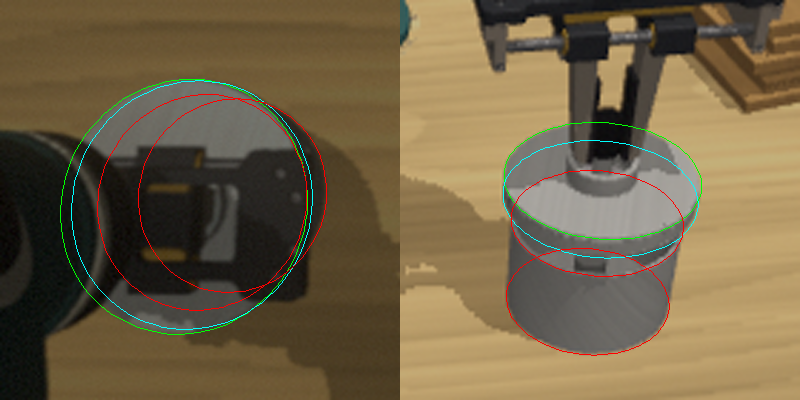

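The lateral fit is good: left and right edges match within 1–2 mm. The lid's ellipse in the scene view looks slightly flatter than predicted, which could be a tilt about the pad axis. I'll fit it before lowering.

Run:
```python
from vis import *
from scipy.spatial.transform import Rotation as Ro
c=camrig.camera_info("scene"); im=cv2.imread("pics/scene2.png")
x0,y0,f=355,130,9
big=cv2.resize(im[130:196,355:443],None,fx=f,fy=f,interpolation=cv2.INTER_CUBIC)
for a,col in((0,(0,255,0)),(-.06,(0,0,255))):
    for z in(3,19):
        # rotate about pad axis (y) through the grasp point, inner-frame height 58 above inner origin at 94
        P=Ro.from_rotvec([0,a,0]).apply(ring(138,z)-[0,0,58])+[444.5,191.2,94+58]
        cv2.polylines(big,[np.int32(((proj(c,P)-[x0,y0]+.5)*f).round())],1,col)
cv2.imwrite("pics/c4.png",big); print(big.shape)
```

```text
(594, 792, 3)
```

View pics/c4.png

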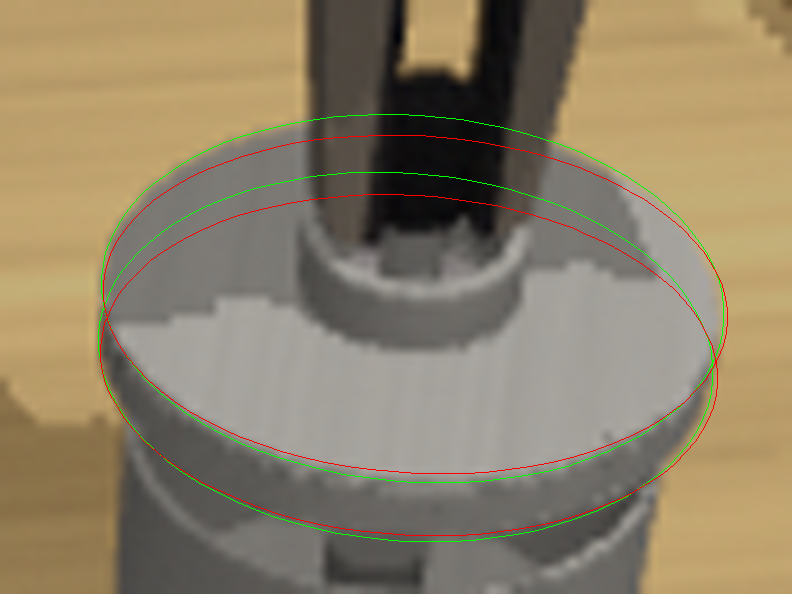

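The lids are level: the untilted green outline fits, and the offset is only about 1 mm. I'll trim that and lower in steps while watching the force.

Run:
```python
from arm import *
x,y=441.3,192.7
for z in(145,137,132,128,125.5,124):
    robot.servo_line([x,y,z],feed=40); robot.hold(.1); st(z)
    if robot.read_contact_force()[2]>12: print("contact"); break
import cv2
cv2.imwrite("pics/scene3.png",camrig.read_camera("scene")[:,:,::-1])
```

```text
145 t 20.69 tcp [441.3 192.8 144.9] w 21.1 gf 45.0 F [-0.3 -0.3 -2.8]
137 t 21.14 tcp [441.3 192.7 137. ] w 20.8 gf 45.0 F [ 0.1 -0.1 -2.2]
132 t 21.52 tcp [441.3 192.7 132. ] w 21.2 gf 45.0 F [ 0.2 -0.2 -3.1]
128 t 21.87 tcp [441.3 192.7 128. ] w 21.1 gf 45.0 F [-0.5  0.  -2.2]
125.5 t 22.22 tcp [441.3 192.7 125.5] w 21.2 gf 45.0 F [-0.4  0.  -2.7]
124 t 22.57 tcp [441.3 192.7 124. ] w 21.5 gf 45.0 F [-1.2  0.6 -2.4]
```

Run:
```python
from arm import *
x,y=441.3,192.7
for z in(123.5,123,122.5,122,121.5):
    robot.servo_line([x,y,z],feed=20); robot.hold(.1); st(z)
    if robot.read_contact_force()[2]>3: print("contact"); break
robot.grip(0.35); robot.hold(.4); st("open")
robot.servo_line([x,y,200],feed=120); robot.grip(1.0); st("up")
robot.movep([560,0,260],D)
import cv2
t=camrig.read_camera("top"); s=camrig.read_camera("scene"); st()
cv2.imwrite("pics/top4.png",t[:,:,::-1]);cv2.imwrite("pics/scene4.png",s[:,:,::-1])
cv2.imwrite("pics/c5.png",np.hstack([cv2.resize(a[...,::-1],(400,400)) for a in(t[270:430,120:280],s[130:240,340:450])]))
```

```text
123.5 t 22.97 tcp [441.3 192.7 123.9] w 21.1 gf 45.0 F [-2.8 -1.1  5.1]
contact
open t 23.73 tcp [441.3 192.7 123.5] w 32.5 gf 0.0 F [ 0.1  0.2 -0.3]
up t 25.49 tcp [441.3 192.7 200. ] w 91.7 gf 0.0 F [ 0.4  0.3 -0.3]
 t 26.52 tcp [559.2   2.4 259.6] w 92.0 gf 0.0 F [ 0.5  0.2 -0.3]
```

View pics/c5.png

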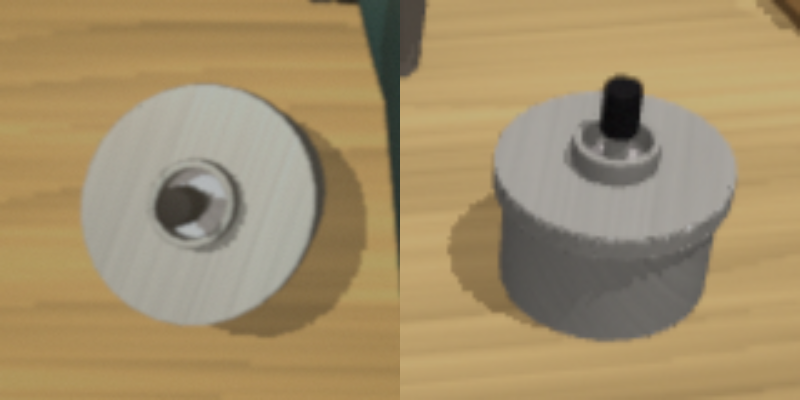

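The lids are seated flat, with contact at the expected 124 mm and an even skirt line all round. Next I take the collar and lift.

Run:
```python
from arm import *
x,y=441.3,192.7
robot.movep([x,y,200],D); robot.hold(.2)
robot.servo_line([x,y,115],feed=100)
robot.servo_line([x,y,106],feed=30); robot.hold(.1); st("down")
robot.grip(0.0,35); robot.hold(.2); st("grip")
robot.servo_line([x,y,126],feed=30); st("lift1")
robot.servo_line([x,y,206],feed=60); robot.hold(.5); st("top")
import cv2
t=camrig.read_camera("top"); s=camrig.read_camera("scene")
cv2.imwrite("pics/scene5.png",s[:,:,::-1])
cv2.imwrite("pics/c6.png",np.hstack([cv2.resize(a[...,::-1],(400,400)) for a in(t[270:430,120:280],s[60:240,310:490])]))
```

```text
down t 29.21 tcp [441.4 192.7 106.1] w 91.9 gf 0.0 F [ 0.3 -0.1 -0.9]
grip t 30.13 tcp [441.3 192.7 106. ] w 49.6 gf 35.0 F [-0.1 -0.   1.5]
lift1 t 30.95 tcp [441.2 192.6 126. ] w 49.6 gf 35.0 F [-0.1  0.3 -1.5]
top t 32.93 tcp [441.3 192.7 206. ] w 49.5 gf 35.0 F [-0.2  0.8 -1.9]
```

View pics/c6.png

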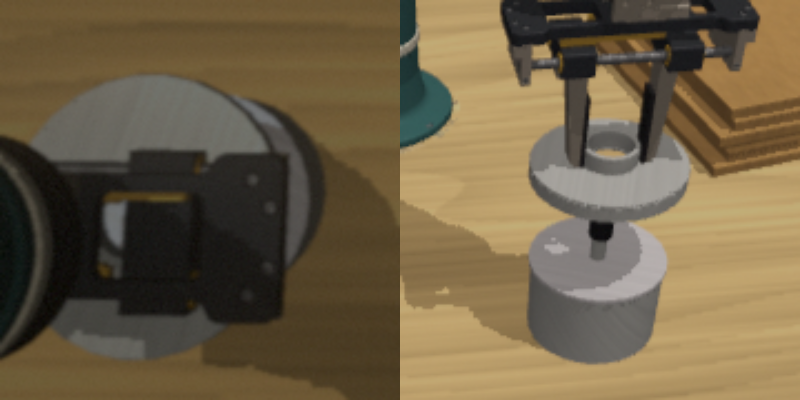

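The outer lid is held level about 100 mm up, the inner lid is seated on the tin at (598,270) in the crop, and the lid bottom is clear of the knob. The measured load of about 1.5–1.9 N matches the outer lid alone.

```bash
python3 -c "
from cell import robot, camrig, job_done
print(job_done())"
```

```text
the job is handed in; nothing more can be done
None
```

I handed the job in at about 33 s: the hub is in the tin, the inner lid looks seated in the last pictures, and the gripper is holding the outer lid level about 100 mm above where it sat; the verdict was not reported back.

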